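# Charge the casting crucible and draw out the sensor arm

## Task

Two alloy ingots already lie side by side in the white crucible of the casting stand. Take the whole ingot from the wooden tray (not the short cut-off stub) and lay it gently on top of them, lengthwise in the gap between the two, with its ends roughly level with theirs. Then pinch the sensor head so that its lock button is pressed in, draw the telescoping arm out until the one broad ring on its rod (the 80 mm mark) stands at the mouth of the sleeve, and finish holding it there with the button pressed, because the arm springs back if let go; leave everything else where it is.

Things in the scene. Friction and masses are not known exactly. Their poses are not given: they have to be found in the camera images.
- stand: Casting stand, fixed: grey base 84 x 226 mm with a white crucible on a short carrier at one end, a post with a level sleeve at the other; 136 mm high. Origin on the surface under the base, z up. Along its own y: crucible -95 mm, sensor head at home -15, sleeve mouth +7, post +62, sleeve end +132. x is level, square to y; the lock button is on the head's -x side.
- crucible_floor (a point): Centre of the crucible's inner floor, 45 mm above the surface; axes as the stand's. Trough 33 (x) by 34 mm (y) inside; walls 4 mm thick, 10 mm high above this floor. The two ingots in it lie along the stand's y, side by side, tops 16 mm above the floor. A third lying in the gap on both has its centre at x = 0, 21.6 mm above the floor.
- sleeve_mouth (a point): Centre of the mouth of the sleeve (28 mm flange), 121 mm above the surface; the rings on the rod are read here. Axes as the stand's.
- head_grip (a point): Where to pinch the sensor head from above: 121 mm above the surface, midway between button face (-x side) and fixed grip pad (+x side) when the button is in. Moves with the arm; axes as the stand's. Close the fingers along the stand's x: 46 mm over button and pad with the button out, 40 mm with it in. Button face 17 mm round; pad 24 (y) x 22 mm (z).
- head_lens (a point): Lens at the lower end of the 22 mm wide sensor barrel under the head, 40 mm below the rod's axis. The head round the rod is a black block 28 (x) x 40 (y) x 28 mm (z). At the 80 mm mark the lens stands over the middle of the crucible.
- probe_arm (a joint): How far the arm is drawn out, m: 0 home (locked), 0.100 stop. It slides level along the stand's -y, the head going from the post over the crucible. Thin dark rings on the rod every 10 mm; the one broad ring (4 mm wide) is the 80 mm mark, its middle at the sleeve mouth when this reads 0.080. A spring draws the arm back home: 2 N at 0, 4.5 N at 0.080.
- lock_button (a joint): How far the lock button is pressed into the head, m: 0 out, 0.006 fully in (towards the stand's +x). 2 N start it, 6 N hold it fully in. Its hook sits behind the sleeve's flange and keeps the arm home until it is in by about 3.5 mm. It rides on the head, so it can be kept pressed while the arm is drawn out.
- ingot: Whole alloy ingot, loose: bare metal cylinder 16 mm across, 28 mm long, about 47 g. Origin at its centre, x along its axis. It starts lying in one of the two places of the wooden tray, centre 18.7 mm above the surface (4.7 mm above the tray's top), axis along the tray's y.
- stub: Cut-off stub in the other place of the tray: same 16 mm cylinder, only 15 mm long, origin at its centre, x along its axis. To be left in its place.
- charge_1: One of the two ingots already in the crucible (16 x 28 mm, loose), origin at its centre, x along its axis. To stay in the crucible.
- charge_2: The other ingot already in the crucible, same size. To stay in the crucible.
- ingot_tray: Wooden tray, fixed, 46 (x) x 96 (y) x 14 mm high, origin under its centre; one slot 13 mm wide along its y carries the ingot and the stub end to end, centres at y = +23 and -23 mm in either order.
- arch_low: Bystander: yellow-toothed arch model on a grey base, 59 x 62 x 31 mm, origin under it.
- arch_white: Bystander: white arch model, 59 x 62 x 31 mm, origin under it.
- bowl: Bystander: green mixing bowl, 68 mm wide, 36 mm high, origin under it.
- gauge: Bystander: thickness gauge lying flat, 43 x 96 x 7 mm, origin under it.
- tongs: Bystander: steel tweezers lying flat, 14 x 135 x 8 mm, origin under them.
- wax_tin: Bystander: white wax tin, 56 mm wide, 25 mm high, origin under it.

How it is judged:
By the outcome, as a careful person would: the job done as asked, in the order asked, and still so for the second after the job is handed in, while the arm keeps its last pose, push and grip.
It also fails if it takes over 54 s, if anything falls off the work surface, if the arm or the gripper's body presses on something with over 40 N, if the wrist force passes 120 N, or if a joint passes its speed limit or range.

## Robot

A 6-joint arm with a two-finger parallel gripper is mounted at the origin on a cart in front of the work surface, level with it; the furniture and walls round the work are solid. World frame = base frame: x ahead of the robot, y to its left, z up, the work surface at z = 0. Lengths are in m, angles in rad, forces in N, time in s.
With the tool pointing down it reaches from about 0.35 to 0.85 m from the base axis. Payload 8.1 kg.
Tool frame: the origin (TCP) lies at the very end of the fingers, on their centre line; the grasp point (between the pads) lies 19 mm behind it; z points along the fingers, y is the line along which they close (so a half turn about z gives the same grasp; the last joint's range is limited). The gripper opens to 93 mm and grips with 3 to 60 N. Pads are 15 mm wide; open, the fingers measure 128 mm over their backs; the gripper's body (75 mm by 188 mm) begins 65 mm behind the grasp point.
Start: joints at [1.16, 0.13, 1.488, -0, 1.523, -0.085], TCP at [0.192, 0.568, 0.219] pointing down, gripper open.
Joint ranges: [-2.96, 2.96], [-0.89, 2.26], [0.02, 2.5], [-1.34, 4.48], [0, 2.73], [-2.66, 2.66]. Speed limits (rad/s): [2.39, 2.39, 2.79, 3.14, 3.14, 3.14].

## Interface

Orientations are given as a rotation vector (axis times angle).
In Python, from station import robot gives the robot as it stands. The module is installed in compiled form; this text tells all that it offers.
- The arm moves only by the tool drive_tool, never from a script. Its argument "plan" is a list of rows, each a list of 3 entries, a list of its own where there are three numbers: the shift along the tool's x, y, z in m, then the turn about the tool's z in rad, then the closure, from 0 (fully open) to 1 (shut). In form: [[[dx, dy, dz], roll, jaw], ...]. A call has 1 to 5 rows; each row shifts and turns the commanded pose from where the row before left it, along the tool's axes as they then stand; what a row does not reach is not made up. A row lasts 1/8 s, in which the tool goes at most 62.5 mm and 10.7 degrees, less where a joint would pass 70% of its speed; a pose out of reach is approached as far as the arm can. A call is refused whole if a number of a shift passes 0.0625 or a number of a turn 0.188, either way. A call with a gripper value outside its range is refused whole. The fingers move at their own pace and stop on an object; "grip_force" is the grip in N (left out, the last holds). Time passes only in rows, so rows that do not move let the fingers close. It gives the time, the measured TCP pose, the force, the opening and the grip force at its end, in the units of the state.
- robot.observe(): the state, without advancing time (a new reading comes with each control period).
- robot.snapshot(name): name is "scene" or "top"; returns a dict with "frame" (420x560x3 uint8, red, green, blue), "fx", "fy", "cx", "cy" (pixels), "k1" (the pictures are not rectified: a ray, as slopes to the right and down, at radius r is drawn at 1 + k1 r^2 times it, then the intrinsics apply), "view" (4x4, takes a point from world to camera coordinates). Camera axes: x right, y down, z forward; pixel columns grow to the right and rows downward; lengths in m; the calibration is good to about 2 mm. A picture is of the moment at which its call begins. There is no depth.
- robot.close_job(): hands the job in; it is judged then, once.
Trained networks look in a picture, given as the dict that the camera call returned (one of the last four; its "shot" number tells which), for a name from the list of things; names that differ only in an ending like _2 or _b are one class to them, and where a whole thing is asked for, a point or a joint stands for the part that bears it (a point fixed in the world has none). Each returns a list of dicts, best first, with "score" (0 to 1); they miss things now and then, are a little off and sometimes report something else, mostly with a low value. They report only what shows in the picture. A call takes as long as a camera call.
- robot.recognise(picture, name): "box" ([left, top, width, height] in pixels, round what is visible of it).
The state is a dict: "clock": time; "joints": joint angles; "joint_velocities": joint speeds; "tau": joint torques, N m; "ee_pos": TCP position; "tool_rot": TCP orientation; "contact_force": force on the tool from outside, world axes, zero at the start; "ft_torque": the same for the moment, N m; "finger_gap": opening from 0.0 (shut) to 1.0 (fully open); "grip_force": force on a finger pad.
Only numpy, scipy, OpenCV 4.12 (cv2) and the standard library are available. Lean on these libraries where they do the work, as an engineer would, in place of code of your own. Each camera call takes 0.05 s, during which the arm holds its last target. There are 200 camera calls.

## Working session

There is one attempt and no reset: what is moved stays moved. The work goes in short steps, Python scripts to look and compute and a tool call to move; the robot and the scene stay as the last step left them, time stands still between calls to the robot, and variables do not carry over. Pictures are saved under pics/ and viewed, at most 10 in all, crops included, and the job is handed in when it is done.

Besides the shell and the picture viewer there is one more tool, called after ">>>" in YAML: its name, and indented under it one key for each argument. drive_tool: Moves the arm, as the interface text tells. Its arguments: {"type":"object","properties":{"plan":{"type":"array"},"grip_force":{"type":"number"}},"required":["plan"]}

```bash
mkdir -p pics
cat > h.py <<'E'
import numpy as np, cv2, pickle
from station import robot
def snap(n,save=None):
    p=robot.snapshot(n)
    if save: cv2.imwrite('pics/'+save,p['frame'][:,:,::-1])
    return p
def K(p): return np.array([[p['fx'],0,p['cx']],[0,p['fy'],p['cy']],[0,0,1.]])
def D(p): return np.array([p['k1'],0,0,0,0.])
def proj(p,X):
    X=np.atleast_2d(np.asarray(X,float)); V=np.array(p['view'])
    return cv2.projectPoints(X,cv2.Rodrigues(V[:3,:3])[0],V[:3,3],K(p),D(p))[0].reshape(-1,2)
def ray(p,uv,z):
    # world points at height z under pixels
    V=np.array(p['view']);R=V[:3,:3];t=V[:3,3]
    n=cv2.undistortPointsIter(np.array(uv,float).reshape(-1,1,2),K(p),D(p),None,None,(3,100,1e-10)).reshape(-1,2)
    d=np.c_[n,np.ones(len(n))]@R; c=-R.T@t
    return c+d*((z-c[2])/d[:,2])[:,None]
E
python3 - <<'E'
from h import *
for n in ('top','scene'):
    p=snap(n,n+'0.png'); V=np.array(p['view']); print(n,p['fx'],p['k1'],'cam',(-V[:3,:3].T@V[:3,3]).round(3),V[:3,:3].round(2).tolist())
    for k in ('stand','ingot','stub','charge_1','ingot_tray','probe_arm','lock_button','head_lens','tongs','gauge'):
        print(k,[(np.round(d['box']).astype(int).tolist(),round(d['score'],2)) for d in robot.recognise(p,k)[:3]])
print(robot.observe())
E
```

```text
top 447.17828855204493 -0.019261718588083163 cam [0.451 0.066 1.124] [[-0.02, -1.0, 0.02], [-0.99, 0.02, -0.11], [0.11, -0.02, -0.99]]
stand [([200, 190, 113, 46], 0.6)]
ingot [([199, 189, 115, 45], 0.73), ([348, 233, 13, 3], 0.39), ([180, 253, 29, 24], 0.22)]
stub []
charge_1 [([289, 214, 9, 8], 0.51), ([251, 196, 23, 18], 0.5)]
ingot_tray [([344, 223, 40, 21], 0.87)]
probe_arm [([253, 196, 21, 21], 0.52)]
lock_button [([135, 194, 32, 28], 0.64), ([258, 213, 8, 6], 0.53)]
head_lens [([252, 194, 24, 21], 0.59)]
tongs []
gauge [([320, 177, 25, 15], 0.5)]
scene 387.6651954951062 -0.1115977025899894 cam [-0.13  -0.651  0.566] [[0.71, -0.7, 0.01], [-0.3, -0.31, -0.9], [0.64, 0.64, -0.43]]
stand [([245, 180, 60, 81], 0.75), ([301, 268, 39, 23], 0.61)]
ingot []
stub [([325, 276, 8, 8], 0.48)]
charge_1 [([279, 231, 5, 5], 0.54), ([287, 229, 8, 6], 0.4)]
ingot_tray [([301, 270, 39, 22], 0.95)]
probe_arm [([247, 184, 59, 74], 0.56), ([265, 194, 18, 25], 0.51), ([308, 265, 12, 9], 0.48)]
lock_button []
head_lens [([265, 191, 18, 26], 0.51), ([214, 229, 21, 22], 0.4)]
tongs [([236, 258, 32, 14], 0.69), ([263, 193, 18, 23], 0.5), ([244, 182, 64, 73], 0.23)]
gauge []
{'clock': 1.1, 'joints': array([ 1.15956718e+00,  1.30441418e-01,  1.48820748e+00, -2.40556919e-05,
        1.52301058e+00, -8.54058524e-02]), 'joint_velocities': array([ 0.000419  , -0.00210438,  0.00029884, -0.00065918,  0.00080765,
        0.00120953]), 'tau': array([-1.85282925e-04, -5.59754884e+01, -4.92065191e+01,  7.69200269e-02,
        2.23931344e-02,  2.36007565e-05]), 'ee_pos': array([0.19204089, 0.56842825, 0.21860634]), 'tool_rot': array([ 5.09538253e-01,  3.09998904e+00, -1.11034587e-04]), 'contact_force': array([0.40632395, 0.00083888, 0.56742642]), 'ft_torque': array([-0.00828513, -0.0546335 ,  0.02958318]), 'grip_force': 0.0, 'finger_gap': 0.9987771349731915}
```

Run:
```python
import cv2
a=cv2.imread('pics/top0.png')[165:285,180:400]; b=cv2.imread('pics/scene0.png')[170:310,200:360]
cv2.imwrite('pics/topc.png',cv2.resize(a,None,fx=3.6,fy=3.6,interpolation=cv2.INTER_CUBIC)); cv2.imwrite('pics/scenec.png',cv2.resize(b,None,fx=4.2,fy=4.2,interpolation=cv2.INTER_CUBIC))
```

```text
(no output)
```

View pics/topc.png

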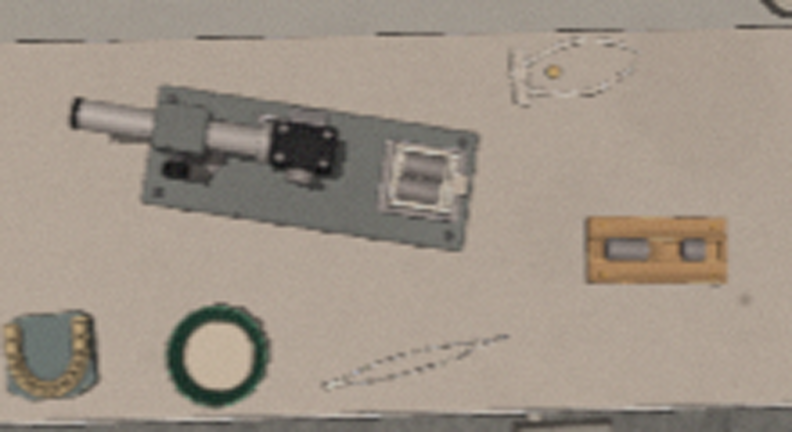

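View pics/scenec.png

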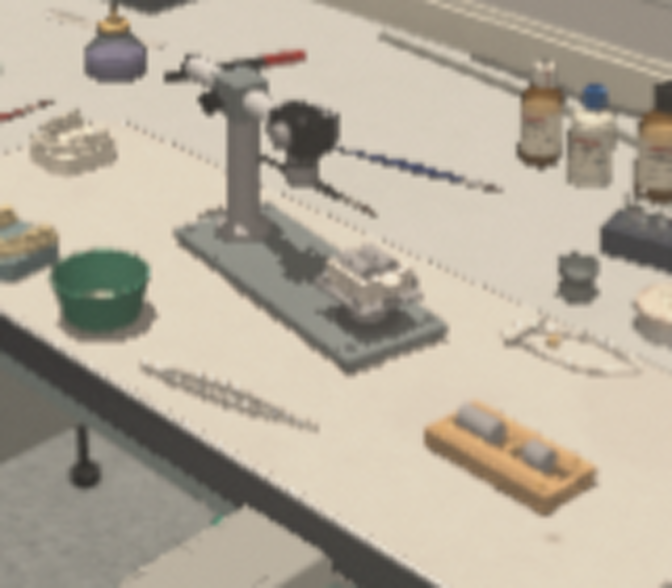

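View pics/top0.png

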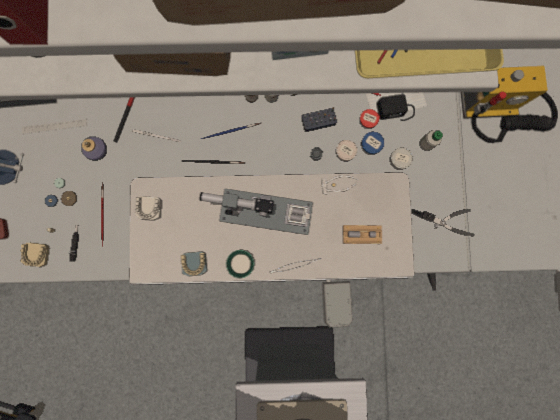

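Top view: stand with post and sleeve to the left (world +y), crucible with two charges at about (297,214). The tray is at (362,234), with the longer ingot at its left place (354,234) and the stub at the right (372,234). The lock button faces down in the image, which is −x world. Next I fit the poses.

```bash
cat > fit.py <<'E'
from h import *
from scipy.optimize import least_squares
P=[{n:snap(n) for n in ('top','scene')}][0]
t=P['top']['frame']; hsv=cv2.cvtColor(t,cv2.COLOR_RGB2HSV).astype(int)
def blob(m,roi):
    x0,y0,x1,y1=roi; z=np.zeros(m.shape,np.uint8); z[y0:y1,x0:x1]=m[y0:y1,x0:x1]*255
    c=max(cv2.findContours(z,cv2.RETR_EXTERNAL,cv2.CHAIN_APPROX_NONE)[0],key=cv2.contourArea); return c
# tray: wood
c=blob((hsv[...,0]>8)&(hsv[...,0]<22)&(hsv[...,1]>90),(330,210,400,260)); r=cv2.minAreaRect(c); print('tray rect',r)
W=ray(P['top'],cv2.boxPoints(r),0.014); print('tray',W.mean(0).round(4),[np.linalg.norm(W[i]-W[i-1]).round(4) for i in range(4)])
e=max([W[i]-W[i-1] for i in range(4)],key=np.linalg.norm); print('tray y angle',np.degrees(np.arctan2(e[1],e[0])))
g=t.astype(int); gray=(hsv[...,1]<60)
for nm,roi in (('L',(347,228,363,241)),('R',(366,228,380,241))):
    m=gray.copy(); c=blob(m,roi); r=cv2.minAreaRect(c); b=cv2.boundingRect(c)
    mm=np.argwhere(m[roi[1]:roi[3],roi[0]:roi[2]])[:,::-1]+[roi[0],roi[1]]
    print(nm,r,b,ray(P['top'],[mm.mean(0)],0.024).round(4))
# base: greenish grey
R,G,B=[g[...,i] for i in range(3)]
c=blob((B-R>-3)&(G-R>0)&(hsv[...,2]<170),(190,180,320,240)); r=cv2.minAreaRect(c); print('base',r)
W=ray(P['top'],cv2.boxPoints(r),0.01); print(W.round(4).tolist(),W.mean(0),[np.linalg.norm(W[i]-W[i-1]).round(4) for i in range(4)])
for s in (W[:]): pass
for k,(n,roi,f) in enumerate((('top',(245,185,320,240),10),('scene',(250,180,345,300),6))):
    x0,y0,x1,y1=roi; im=P[n]['frame'][y0:y1,x0:x1,::-1]; cv2.imwrite(f'pics/z{n}.png',cv2.resize(im,None,fx=f,fy=f,interpolation=cv2.INTER_CUBIC))
    pickle.dump({q:P[n][q] for q in P[n]},open(n+'.pkl','wb'))
E
python3 fit.py
```

```text
tray rect ((362.0, 234.0), (18.0, 38.0), 90.0)
tray [ 0.5053 -0.1633  0.014 ] [np.float64(0.0448), np.float64(0.0954), np.float64(0.0449), np.float64(0.095)]
tray y angle -91.34563761379351
L ((353.5, 233.5), (5.0, 11.0), 90.0) (348, 231, 12, 6) [[ 0.5064 -0.1403  0.024 ]]
R ((372.0, 233.5), (6.0, 5.0), -0.0) (369, 231, 7, 6) [[ 0.5043 -0.1869  0.024 ]]
base ((273.0, 209.0), (2.0, 2.0), 90.0)
[[0.576, 0.0595, 0.01], [0.5759, 0.0545, 0.01], [0.5708, 0.0546, 0.01], [0.571, 0.0596, 0.01]] [0.57342221 0.05706753 0.01      ] [np.float64(0.005), np.float64(0.005), np.float64(0.005), np.float64(0.005)]
```

View pics/ztop.png

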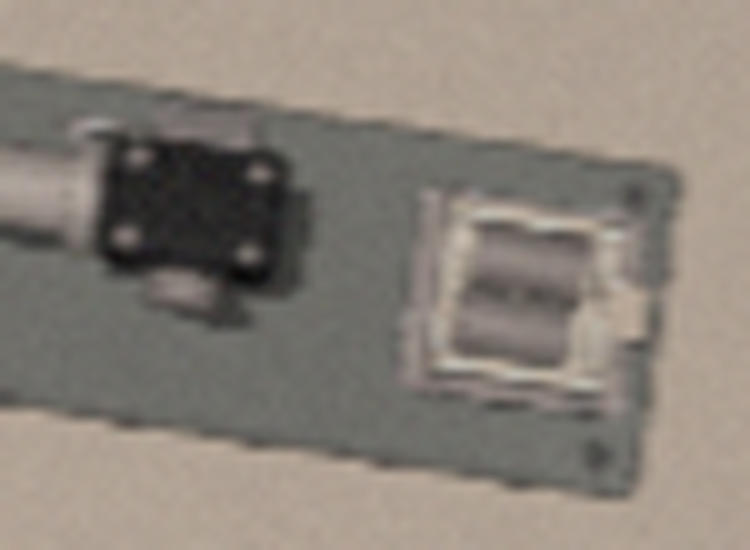

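>>> drive_tool:
  plan:
    - [[0,0,0],0.18,0]
    - [[0,0,0],0.18,0]
    - [[0,0,0],0.18,0]
    - [[0,0,0],0.18,0]
    - [[0,0,0],0.18,0]
  grip_force: 15

```text
clock: 1.82
ee_pos: [0.192, 0.5684, 0.2186]
tool_rot: [1.815, 2.564, -0.0]
contact_force: [-0.4, -0.1, 0.7]
finger_gap: 1.002
grip_force: 0.0
```

Run:
```python
from h import *
p=pickle.load(open('top.pkl','rb'))
z=lambda L:[(245+(u+.5)/10-.5,185+(v+.5)/10-.5) for u,v in L]
h=ray(p,z([(140,157),(262,172),(248,253),(124,235)]),.136); print('head',h.mean(0).round(4)); 
a=(h[0]-h[1]+h[3]-h[2]);print('ang y',np.degrees(np.arctan2(a[1],a[0])))
c=ray(p,z([(522,295)]),.056)[0]; print('charges',c.round(4)); d=h.mean(0)[:2]-c[:2]; print('sep',np.hypot(*d),np.degrees(np.arctan2(d[1],d[0])))
ch=ray(p,z([(485,232),(595,247),(460,340),(570,355)]),.056); print('charge ends',ch.round(4).tolist())
e=ray(p,z([(680,165),(630,495)]),.012); print('base end',e.round(4).tolist(),np.linalg.norm(e[0]-e[1]))
q=lambda L:[(180+(u+.5)/3.6-.5,165+(v+.5)/3.6-.5) for u,v in L]
b=ray(p,q([(162,87),(480,133),(463,250),(143,203)]),.012);print('base',b.round(4).tolist(),b.mean(0),[np.linalg.norm(b[i]-b[i-1]).round(4) for i in range(4)])
f=b[0]-b[1]+b[3]-b[2];print(np.degrees(np.arctan2(f[1],f[0])))
s=ray(p,q([(76,112)]),.121);print('sleeve end',s)
```

```text
head [0.5691 0.0781 0.136 ]
ang y 81.01628275751767
charges [0.5549 0.0007 0.056 ]
sep 0.07871280103030891 79.60567339838182
charge ends [[0.5703, 0.0091, 0.056], [0.5661, -0.0172, 0.056], [0.5444, 0.0159, 0.056], [0.5402, -0.0104, 0.056]]
base end [[0.591, -0.0427, 0.012], [0.5085, -0.0275, 0.012]] 0.08391847872694375
base [[0.627, 0.1773, 0.012], [0.5897, -0.0437, 0.012], [0.5084, -0.0292, 0.012], [0.5461, 0.1914, 0.012]] [0.56776856 0.07393603 0.012     ] [np.float64(0.0821), np.float64(0.2241), np.float64(0.0826), np.float64(0.2238)]
80.35837550246939
sleeve end [[0.59506907 0.22045975 0.121     ]]
```

>>> drive_tool:
  plan:
    - [[0,0,0],0.18,0]
    - [[0,0,0],0.18,0]

```text
clock: 2.08
ee_pos: [0.192, 0.5684, 0.2186]
tool_rot: [2.245, 2.198, 0.0]
contact_force: [-0.0, 0.8, -0.4]
finger_gap: 0.999
grip_force: 0.0
```

>>> drive_tool:
  plan:
    - [[-0.047,0.022,0],0,0]
    - [[-0.047,0.022,0],0,0]
    - [[-0.047,0.022,0],0,0]
    - [[-0.047,0.022,0],0,0]
    - [[-0.047,0.022,0],0,0]

```text
clock: 2.7
ee_pos: [0.299, 0.3304, 0.2188]
tool_rot: [2.238, 2.205, 0.001]
contact_force: [0.6, 0.4, -0.1]
finger_gap: 1.0
grip_force: 0.0
```

>>> drive_tool:
  plan:
    - [[-0.047,0.022,0],0,0]
    - [[-0.047,0.022,0],0,0]
    - [[-0.047,0.022,0],0,0]
    - [[-0.047,0.022,0],0,0]
    - [[-0.047,0.022,0],0,0]

```text
clock: 3.32
ee_pos: [0.4055, 0.0936, 0.219]
tool_rot: [2.238, 2.204, 0.002]
contact_force: [-0.0, 0.4, -0.2]
finger_gap: 1.001
grip_force: 0.0
```

>>> drive_tool:
  plan:
    - [[-0.047,0.022,0],0,0]
    - [[-0.047,0.022,0],0,0]
    - [[-0.047,0.022,0.02],0,0]
    - [[-0.047,0.022,0.03],0,0]
    - [[-0.044,0.021,0.02],0,0]

```text
clock: 3.95
ee_pos: [0.5105, -0.1401, 0.1474]
tool_rot: [-2.238, -2.204, 0.0]
contact_force: [0.8, 0.7, 1.6]
finger_gap: 0.999
grip_force: 0.0
```

>>> drive_tool:
  plan:
    - [[0,-0.0045,0.03],0,0.6]
    - [[0,0,0.04],0,0.6]
    - [[0,0,0.035],0,0.6]
    - [[0,0,0.015],0,0.6]
    - [[0,0,0],0,0.6]

```text
clock: 4.58
ee_pos: [0.5053, -0.1381, 0.028]
tool_rot: [-2.237, -2.204, 0.001]
contact_force: [0.4, -0.2, 1.0]
finger_gap: 0.509
grip_force: 0.0
```

Run:
```python
from h import *
a=snap('scene')
p=robot.observe();print(p['ee_pos'],p['contact_force'],p['finger_gap'])
x=a['frame'][225:305,270:370,::-1]; cv2.imwrite('pics/g1.png',cv2.resize(x,None,fx=7,fy=7,interpolation=cv2.INTER_CUBIC))
# expected ingot centre & TCP in crop px
print((proj(a,[[.506,-.1403,.0187],p['ee_pos']])-[270,225])*7)
```

```text
[ 0.50640242 -0.13844776  0.02938322] [-0.0504424  -0.06086372  0.77782812] 0.466019842651705
[[305.99830132 321.74241653]
 [304.21755965 294.21613782]]
```

View pics/g1.png

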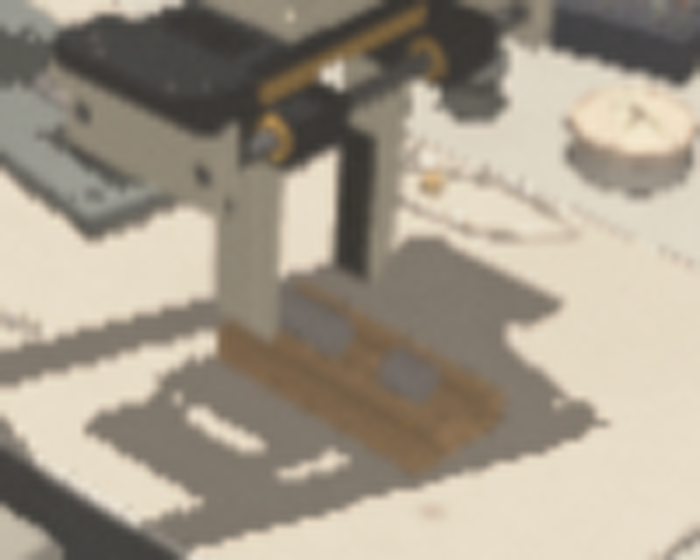

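>>> drive_tool:
  plan:
    - [[-0.002,0,0.006],0,0.6]
    - [[0,0,0.006],0,0.6]
    - [[0,0,0],0,0.6]
  grip_force: 4

```text
clock: 5.0
ee_pos: [0.5057, -0.1403, 0.0164]
tool_rot: [-2.238, -2.204, 0.0]
contact_force: [-0.2, 0.2, 0.7]
finger_gap: 0.403
grip_force: 0.0
```

Run:
```python
from h import *
for i in range(3):
    p=robot.observe();print(p['clock'],p['ee_pos'].round(4),p['contact_force'].round(2),p['finger_gap'],p['grip_force'])
    robot.snapshot('top')
```

```text
5.0 [ 0.5057 -0.1403  0.0164] [-0.17  0.22  0.75] 0.4025174893616955 0.0
5.05 [ 0.5058 -0.1403  0.0166] [ 0.52  0.06 -0.81] 0.39698050057258377 0.0
5.1 [ 0.506  -0.1403  0.0167] [-0.23 -0.26 -0.25] 0.3997515602158561 0.0
```

>>> drive_tool:
  plan:
    - [[0,0,0],0,0.75]
    - [[0,0,0],0,0.8]
    - [[0,0,0],0,0.85]
    - [[0,0,0],0,0.9]
    - [[0,0,0],0,0.9]

```text
clock: 5.78
ee_pos: [0.5066, -0.1405, 0.0171]
tool_rot: [2.237, 2.204, 0.001]
contact_force: [3.6, 0.8, 1.2]
finger_gap: 0.168
grip_force: 4.0
```

>>> drive_tool:
  plan:
    - [[0,0,0],0,0.95]
    - [[0,0,0],0,0.95]

```text
clock: 6.02
ee_pos: [0.5066, -0.1405, 0.0171]
tool_rot: [2.237, 2.204, 0.001]
contact_force: [4.5, 0.6, 1.8]
finger_gap: 0.169
grip_force: 4.0
```

>>> drive_tool:
  plan:
    - [[0,0.001,0],0,0.95]
    - [[0,0,0],0,0.95]

```text
clock: 6.28
ee_pos: [0.5069, -0.1404, 0.0167]
tool_rot: [-2.238, -2.205, 0.0]
contact_force: [2.2, 0.3, 3.2]
finger_gap: 0.171
grip_force: 4.0
```

>>> drive_tool:
  plan:
    - [[0,0,0],0,0.95]
    - [[0,0,0],0,0.95]
  grip_force: 15

```text
clock: 6.52
ee_pos: [0.5069, -0.1404, 0.0166]
tool_rot: [-2.238, -2.205, 0.0]
contact_force: [2.6, -0.4, 3.5]
finger_gap: 0.163
grip_force: 15.0
```

>>> drive_tool:
  plan:
    - [[0,0,-0.005],0,0.95]
    - [[0,0,-0.01],0,0.95]
    - [[0,0,-0.03],0,0.95]
    - [[0,0,-0.04],0,0.95]
    - [[0,0,-0.04],0,0.95]

```text
clock: 7.15
ee_pos: [0.5061, -0.1401, 0.1428]
tool_rot: [-2.237, -2.204, 0.001]
contact_force: [0.8, -0.3, -0.3]
finger_gap: 0.168
grip_force: 15.0
```

>>> drive_tool:
  plan:
    - [[0.04,0.02,0],0.08,0.95]
    - [[0.04,0.02,0],0.075,0.95]
    - [[0,0,0],0,0.95]
    - [[0,0,0],0,0.95]

```text
clock: 7.65
ee_pos: [0.5506, -0.0629, 0.1415]
tool_rot: [-2.4, -2.026, 0.002]
contact_force: [0.3, 0.4, 0.1]
finger_gap: 0.169
grip_force: 15.0
```

Run:
```python
from h import *
p=robot.observe();r=p['tool_rot'];M=cv2.Rodrigues(r)[0];print(p['ee_pos'].round(4),p['finger_gap'],p['grip_force'],M.round(4).tolist())
print((M.T@(np.array([.5555,-.0005,.11])-p['ee_pos'])).round(4))
```

```text
[ 0.5506 -0.0629  0.1415] 0.1685308970353538 14.995764344930649 [[0.1677, 0.9858, -0.0012], [0.9858, -0.1677, -0.0003], [-0.0005, -0.0012, -1.0]]
[ 0.0624 -0.0056  0.0315]
```

>>> drive_tool:
  plan:
    - [[0.03,-0.003,0],0,0.95]
    - [[0.0325,-0.0025,0.01],0,0.95]
    - [[0,0,0.03],0,0.95]
    - [[0,0,0.01],0,0.95]
    - [[0,0,0],0,0.95]

```text
clock: 8.28
ee_pos: [0.5553, -0.0011, 0.0909]
tool_rot: [-2.402, -2.023, 0.003]
contact_force: [-0.5, -1.1, -0.6]
finger_gap: 0.167
grip_force: 15.0
```

Run:
```python
from h import *
a=snap('scene')
p=robot.observe();M=cv2.Rodrigues(p['tool_rot'])[0];print(p['ee_pos'].round(4),p['finger_gap'])
x=a['frame'][180:260,250:340,::-1]; cv2.imwrite('pics/g2.png',cv2.resize(x,None,fx=7,fy=7,interpolation=cv2.INTER_CUBIC))
c=np.array([.5555,-.0005,0]); yd=np.array([.1677,.9858,0])
S=lambda X:((proj(a,X)-[250,180]+.5)*7).round(0).tolist()
print('ingot ends',S([p['ee_pos']+[0,0,.002]+s*.014*yd for s in(-1,1)]))
print('rim corners z.055',S([c+[0,0,.055]+i*.0205*np.array([.9858,-.1677,0])+j*.021*yd for i,j in((-1,-1),(-1,1),(1,1),(1,-1))]))
print((M.T@(c+[0,0,.064]-p['ee_pos'])).round(4))
```

```text
[ 0.5562 -0.0011  0.0919] 0.16814427078167324
ingot ends [[292.0, 297.0], [249.0, 270.0]]
rim corners z.055 [[256.0, 407.0], [193.0, 365.0], [276.0, 338.0], [340.0, 379.0]]
[ 0.0005 -0.0008  0.0279]
```

View pics/g2.png

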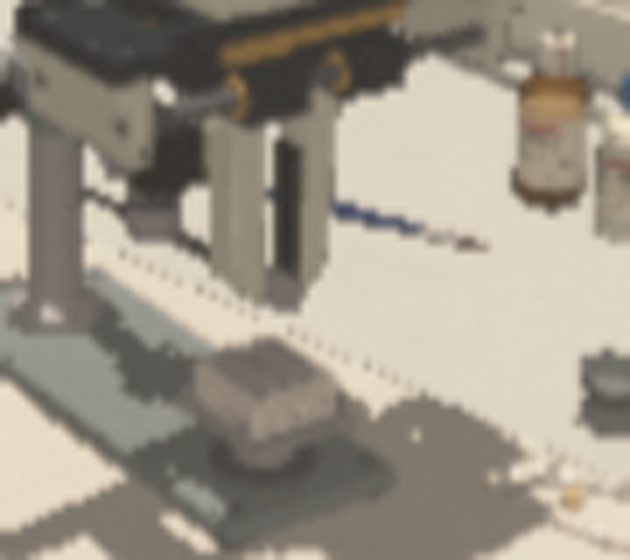

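>>> drive_tool:
  plan:
    - [[0,0,0.008],0,0.95]
    - [[0,0,0.008],0,0.95]
    - [[0,0,0.006],0,0.95]
    - [[0,0,0.002],0,0.95]
    - [[0,0,0],0,0.95]

```text
clock: 8.95
ee_pos: [0.5562, -0.0001, 0.0674]
tool_rot: [-2.402, -2.025, 0.0]
contact_force: [0.7, 0.4, 0.5]
finger_gap: 0.168
grip_force: 15.0
```

>>> drive_tool:
  plan:
    - [[0,0,0.001],0,0.95]
    - [[0,0,0],0,0.95]

```text
clock: 9.2
ee_pos: [0.5565, -0.0002, 0.0668]
tool_rot: [2.402, 2.025, 0.0]
contact_force: [-0.1, 0.1, 0.3]
finger_gap: 0.167
grip_force: 15.0
```

>>> drive_tool:
  plan:
    - [[0,-0.0007,0.001],0,0.95]
    - [[0,0,0],0,0.95]

```text
clock: 9.45
ee_pos: [0.5556, -0.0001, 0.0656]
tool_rot: [-2.402, -2.025, 0.0]
contact_force: [-1.0, 0.0, 0.2]
finger_gap: 0.17
grip_force: 15.0
```

>>> drive_tool:
  plan:
    - [[0,0,0.0007],0,0.95]
    - [[0,0,0],0,0.95]

```text
clock: 9.7
ee_pos: [0.5558, -0.0001, 0.065]
tool_rot: [2.402, 2.025, 0.0]
contact_force: [-0.1, 0.2, 0.2]
finger_gap: 0.161
grip_force: 15.0
```

>>> drive_tool:
  plan:
    - [[0,0,0.0006],0,0.95]
    - [[0,0,0],0,0.95]

```text
clock: 9.95
ee_pos: [0.5561, -0.0001, 0.0648]
tool_rot: [2.402, 2.024, 0.001]
contact_force: [-0.8, -0.5, 4.5]
finger_gap: 0.164
grip_force: 15.0
```

>>> drive_tool:
  plan:
    - [[0,0,0.0005],0,0.95]
    - [[0,0,0],0,0.95]

```text
clock: 10.2
ee_pos: [0.5563, -0.0002, 0.0648]
tool_rot: [2.401, 2.024, 0.001]
contact_force: [-1.9, 0.1, 7.0]
finger_gap: 0.168
grip_force: 15.0
```

>>> drive_tool:
  plan:
    - [[0,-0.0005,-0.0005],0,0.95]
    - [[0,0,0],0,0.95]
  grip_force: 5

```text
clock: 10.45
ee_pos: [0.5556, -0.0001, 0.0647]
tool_rot: [2.401, 2.024, 0.001]
contact_force: [1.5, -0.2, 4.5]
finger_gap: 0.168
grip_force: 5.0
```

>>> drive_tool:
  plan:
    - [[0,0,0],0,0.83]
    - [[0,0,0],0,0.81]
    - [[0,0,0],0,0.78]
    - [[0,0,0],0,0.7]
    - [[0,0,0],0,0.6]

```text
clock: 11.08
ee_pos: [0.5548, 0.0001, 0.064]
tool_rot: [-2.401, -2.025, 0.001]
contact_force: [-0.1, -0.6, 0.2]
finger_gap: 0.362
grip_force: 0.0
```

>>> drive_tool:
  plan:
    - [[0,0,0],0,0.6]
    - [[0,0,-0.01],0,0.6]
    - [[0,0,-0.03],0,0.6]
    - [[0,0,-0.05],0,0.4]
    - [[0,0,-0.05],0,0.2]

```text
clock: 11.7
ee_pos: [0.5549, 0.0, 0.2064]
tool_rot: [2.402, 2.025, 0.0]
contact_force: [0.8, -0.4, -0.2]
finger_gap: 0.567
grip_force: 0.0
```

>>> drive_tool:
  plan:
    - [[0.04,0,0],0,0.1]
    - [[0.039,0.001,0],0,0.1]
    - [[0,0,0],0,0.1]
    - [[0,0,0],0,0.1]

```text
clock: 12.2
ee_pos: [0.5695, 0.0774, 0.2047]
tool_rot: [2.401, 2.025, -0.0]
contact_force: [-0.8, -0.1, -0.5]
finger_gap: 0.898
grip_force: 0.0
```

Run:
```python
from h import *
o=pickle.load(open('top.pkl','rb'))
z=lambda L:[(245+(u+.5)/10-.5,185+(v+.5)/10-.5) for u,v in L]
w=ray(o,z([(212,105),(188,306)]),.121);print('pad,button',w.round(4).tolist(),w.mean(0),np.linalg.norm(w[0]-w[1]))
b=ray(o,z([(193,204)]),.136)[0]; xd=np.array([.9858,-.1677,0]);print('x offs',(w-b)@xd)
t=snap('top');s=snap('scene')
A=cv2.resize(t['frame'][195:230,265:325,::-1],(600,350),interpolation=cv2.INTER_CUBIC)
B=cv2.resize(s['frame'][190:250,240:340,::-1],(600,360),interpolation=cv2.INTER_CUBIC)
h=np.vstack([A[:240],B]); h=np.vstack([A,B])[:600] if 0 else np.vstack([cv2.resize(A,(480,280)),cv2.resize(B,(480,288))]); cv2.imwrite('pics/g3.png',h)
p=robot.observe();print(p['ee_pos'].round(4),p['finger_gap'])
```

```text
pad,button [[0.5934, 0.0736, 0.121], [0.5478, 0.08, 0.121]] [0.57060277 0.07680731 0.121     ] 0.046027828742541056
x offs [ 0.02468379 -0.02132265]
[0.5694 0.0768 0.2045] 0.8995753252321617
```

View pics/g3.png

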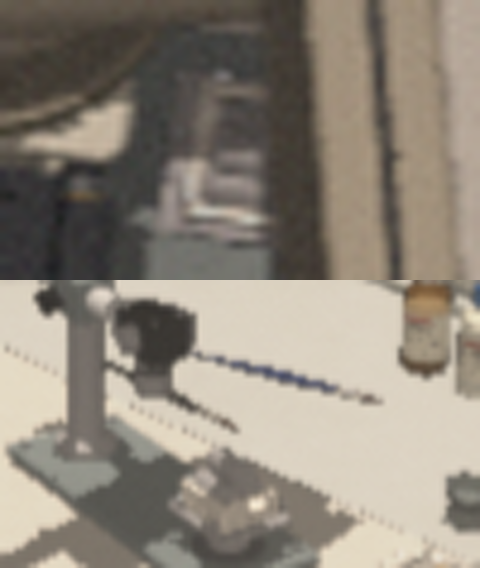

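>>> drive_tool:
  plan:
    - [[0.001,0,0.03],0,0.1]
    - [[0,0,0.04],0,0.1]
    - [[0,0,0.025],0,0.1]
    - [[0,0,0.0075],0,0.3]
    - [[0,0,0],0,0.4]
  grip_force: 4

```text
clock: 12.92
ee_pos: [0.5697, 0.0781, 0.1021]
tool_rot: [-2.403, -2.024, 0.0]
contact_force: [0.0, 1.2, 0.1]
finger_gap: 0.73
grip_force: 0.0
```

Run:
```python
from h import *
s=snap('scene')
p=robot.observe();print(p['ee_pos'].round(4),p['finger_gap'],p['contact_force'])
cv2.imwrite('pics/g4.png',cv2.resize(s['frame'][180:240,255:335,::-1],None,fx=9,fy=9,interpolation=cv2.INTER_CUBIC))
c=np.array([.5555,-.0003,.0666]);yd=np.array([.1677,.9858,0])
print(((proj(s,[c-.014*yd,c+.014*yd])-[255,180]+.5)*9).round())
```

```text
[0.5704 0.0783 0.103 ] 0.6907319056688481 [ 0.03802208  0.27432444 -0.45311822]
[[325. 462.]
 [271. 427.]]
```

View pics/g4.png

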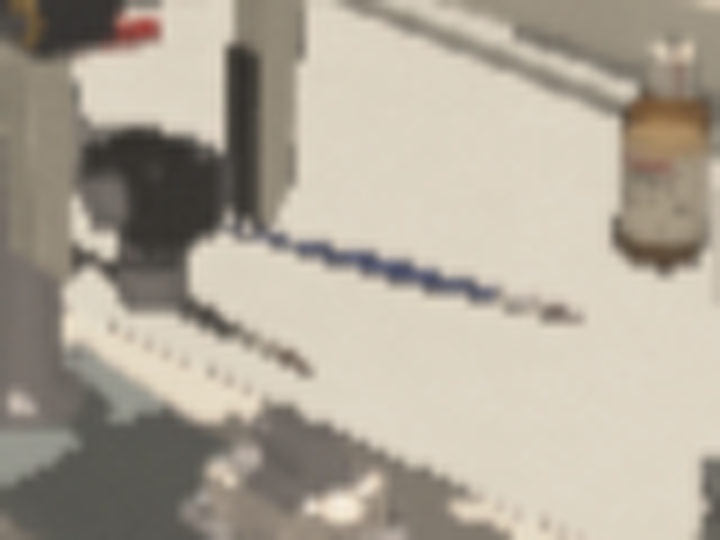

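>>> drive_tool:
  plan:
    - [[0,0,0],0,0.42]
    - [[0,0,0],0,0.46]
    - [[0,0,0],0,0.48]
    - [[0,0,0],0,0.5]
    - [[0,0,0],0,0.5]

```text
clock: 13.6
ee_pos: [0.5701, 0.0787, 0.1021]
tool_rot: [2.402, 2.025, 0.001]
contact_force: [1.0, 0.8, 0.2]
finger_gap: 0.502
grip_force: 0.7
```

>>> drive_tool:
  plan:
    - [[0,0,0],0,0.5]
    - [[0,0,0],0,0.5]

```text
clock: 13.85
ee_pos: [0.5701, 0.0787, 0.102]
tool_rot: [2.402, 2.025, 0.001]
contact_force: [2.0, 0.3, -0.1]
finger_gap: 0.499
grip_force: 1.1
```

>>> drive_tool:
  plan:
    - [[0,0.001,0],0,0.52]
    - [[0,0.001,0],0,0.545]
    - [[0,0.001,0],0,0.565]
    - [[0,0,0],0,0.6]
    - [[0,0,0],0,0.6]
  grip_force: 12

```text
clock: 14.48
ee_pos: [0.5736, 0.0781, 0.1021]
tool_rot: [2.401, 2.024, 0.002]
contact_force: [6.2, -0.4, -0.6]
finger_gap: 0.426
grip_force: 12.0
```

>>> drive_tool:
  plan:
    - [[0,0,0],0,0.62]
    - [[0,0,0],0,0.62]

```text
clock: 14.72
ee_pos: [0.5735, 0.078, 0.102]
tool_rot: [2.401, 2.024, 0.002]
contact_force: [5.5, 0.1, -0.9]
finger_gap: 0.418
grip_force: 12.0
```

>>> drive_tool:
  plan:
    - [[0,0.0006,0],0,0.65]
    - [[0,0,0],0,0.65]
    - [[0,0,0],0,0.65]
  grip_force: 22

```text
clock: 15.1
ee_pos: [0.5735, 0.078, 0.102]
tool_rot: [2.402, 2.025, 0.001]
contact_force: [3.6, 0.0, 1.3]
finger_gap: 0.42
grip_force: 22.0
```

>>> drive_tool:
  plan:
    - [[-0.003,0,0],0,0.65]
    - [[-0.005,0,0],0,0.65]
    - [[-0.005,0,0],0,0.65]
    - [[-0.005,0,0],0,0.65]
    - [[0,0,0],0,0.65]

```text
clock: 15.72
ee_pos: [0.5705, 0.0603, 0.1021]
tool_rot: [2.402, 2.024, 0.001]
contact_force: [3.6, 2.1, 1.3]
finger_gap: 0.426
grip_force: 22.0
```

>>> drive_tool:
  plan:
    - [[-0.008,0.0003,0],0,0.65]
    - [[-0.008,0,0],0,0.65]
    - [[-0.008,0,0],0,0.65]
    - [[-0.008,0,0],0,0.65]
    - [[0,0,0],0,0.65]

```text
clock: 16.35
ee_pos: [0.5648, 0.0281, 0.102]
tool_rot: [-2.402, -2.024, 0.0]
contact_force: [1.1, 3.3, 6.1]
finger_gap: 0.421
grip_force: 22.0
```

>>> drive_tool:
  plan:
    - [[-0.008,0,0],0,0.65]
    - [[-0.008,0,0],0,0.65]
    - [[-0.008,0,0],0,0.65]
    - [[-0.004,0,0],0,0.65]
    - [[0,0,0],0,0.65]

```text
clock: 16.98
ee_pos: [0.56, 0.0009, 0.102]
tool_rot: [-2.402, -2.024, 0.0]
contact_force: [0.4, 3.9, 5.8]
finger_gap: 0.42
grip_force: 22.0
```

Run:
```python
from h import *
t=snap('top');s=snap('scene')
ps=[]
for i in range(4): ps.append(robot.observe()['ee_pos']); snap('top')
e=np.mean(ps,0);yd=np.array([.1677,.9858,0]);print(e.round(4),'drawn',(np.array([.5735,.078,.102])-e)@yd, robot.observe()['contact_force'])
m=np.array([.5718,.0926,.121])+.007*yd
for n,p,x0,y0 in(('top',t,245,180),('scene',s,245,170)):
    print(n,((proj(p,[m,m-.01*yd,m-.08*yd])-[x0,y0]+.5)*[10,10]).round(0).tolist())
A=cv2.resize(t['frame'][180:210,245:305,::-1],(600,300),interpolation=cv2.INTER_CUBIC);B=cv2.resize(s['frame'][170:200,245:305,::-1],(600,300),interpolation=cv2.INTER_CUBIC)
cv2.imwrite('pics/g5.png',np.vstack([A,B]))
```

```text
[0.56   0.0011 0.102 ] drawn 0.07803467868016936 [1.0205422  4.11378994 6.53609946]
top [[100.0, 248.0], [144.0, 254.0], [450.0, 299.0]]
scene [[227.0, 291.0], [246.0, 303.0], [389.0, 387.0]]
```

View pics/g5.png

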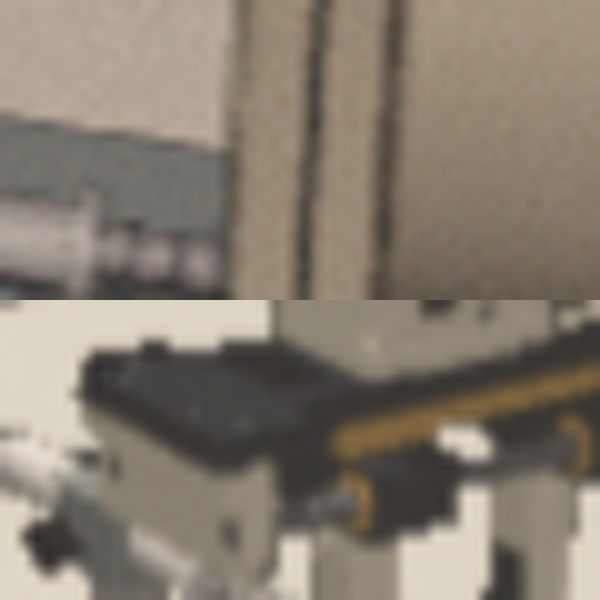

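Run:
```python
from h import *
I=[]
for i in range(6): t=snap('top'); I.append(t['frame'].astype(float))
g=np.mean(I,0).mean(2); yd=np.array([.1677,.9858,0]);xd=np.array([.9858,-.1677,0]); m=np.array([.5718,.0926,.121])+.007*yd
s=np.arange(-8,34,1.)
for off in(-.003,-.001,.001,.003):
    uv=proj(t,[m-q/1000*yd+off*xd+[0,0,.003] for q in s]).astype(np.float32)
    print(off,cv2.remap(g.astype(np.float32),uv[:,0].reshape(1,-1),uv[:,1].reshape(1,-1),cv2.INTER_LINEAR)[0].round().astype(int).tolist())
print(s.astype(int).tolist())
print(robot.observe()['clock'])
cv2.imwrite('pics/g6.png',cv2.resize(np.clip(np.mean(I,0)[192:212,242:274,::-1],0,255).astype(np.uint8),None,fx=24,fy=24,interpolation=cv2.INTER_CUBIC))
```

```text
-0.003 [154, 154, 155, 157, 158, 159, 150, 139, 130, 124, 119, 120, 120, 112, 103, 103, 106, 111, 117, 122, 123, 123, 118, 112, 103, 93, 90, 98, 106, 114, 122, 124, 126, 121, 110, 100, 92, 86, 97, 112, 121, 129]
-0.001 [152, 152, 156, 160, 163, 164, 154, 144, 138, 132, 131, 134, 134, 126, 117, 120, 122, 128, 134, 138, 138, 137, 133, 129, 118, 105, 104, 110, 118, 128, 138, 139, 139, 131, 120, 107, 95, 90, 102, 114, 122, 129]
0.001 [160, 161, 163, 164, 166, 162, 150, 139, 133, 127, 130, 134, 132, 126, 120, 115, 111, 117, 124, 128, 132, 133, 132, 129, 120, 111, 112, 113, 118, 126, 130, 129, 128, 118, 108, 99, 89, 91, 103, 113, 123, 132]
0.003 [153, 155, 156, 159, 161, 152, 139, 126, 116, 107, 111, 114, 111, 106, 102, 97, 97, 103, 109, 113, 116, 116, 115, 110, 102, 96, 97, 98, 104, 111, 113, 112, 110, 103, 95, 90, 84, 92, 103, 114, 124, 132]
[-8, -7, -6, -5, -4, -3, -2, -1, 0, 1, 2, 3, 4, 5, 6, 7, 8, 9, 10, 11, 12, 13, 14, 15, 16, 17, 18, 19, 20, 21, 22, 23, 24, 25, 26, 27, 28, 29, 30, 31, 32, 33]
17.575
```

>>> drive_tool:
  plan:
    - [[-0.001,0,-0.0003],0,0.65]
    - [[-0.001,0,0],0,0.65]
    - [[0,0,0],0,0.65]
    - [[0,0,0],0,0.65]

```text
clock: 18.08
ee_pos: [0.5597, -0.0008, 0.1021]
tool_rot: [-2.402, -2.024, 0.001]
contact_force: [-0.3, 4.4, 5.4]
finger_gap: 0.424
grip_force: 22.0
```

Run:
```python
from h import *
I=[];ps=[]
for i in range(6): t=snap('top'); I.append(t['frame'].astype(float)); ps.append(robot.observe()['ee_pos'])
g=np.mean(I,0).mean(2); yd=np.array([.1677,.9858,0]);xd=np.array([.9858,-.1677,0]); m=np.array([.5718,.0926,.121])+.007*yd
s=np.arange(-8,34,1.);L=[]
for off in(-.003,-.001,.001,.003):
    uv=proj(t,[m-q/1000*yd+off*xd+[0,0,.003] for q in s]).astype(np.float32)
    L.append(cv2.remap(g.astype(np.float32),uv[:,0].reshape(1,-1),uv[:,1].reshape(1,-1),cv2.INTER_LINEAR)[0])
print(np.mean(L,0).round().astype(int).tolist());print(s.astype(int).tolist())
e=np.mean(ps,0);print(e.round(4),(np.array([.5735,.078,.102])-e)@yd);o=robot.observe();print(o['contact_force'],o['finger_gap'],o['grip_force'],o['clock'])
o=pickle.load(open('top.pkl','rb'))['frame'].astype(float)
cv2.imwrite('pics/g7.png',cv2.resize(np.clip(np.mean(I,0)[192:212,242:274,::-1],0,255).astype(np.uint8),None,fx=24,fy=24,interpolation=cv2.INTER_CUBIC))
```

```text
[155, 156, 158, 160, 162, 158, 139, 120, 107, 98, 103, 115, 123, 126, 126, 116, 105, 104, 106, 112, 121, 126, 127, 128, 123, 117, 108, 99, 98, 104, 112, 119, 126, 127, 126, 119, 108, 98, 91, 87, 98, 110]
[-8, -7, -6, -5, -4, -3, -2, -1, 0, 1, 2, 3, 4, 5, 6, 7, 8, 9, 10, 11, 12, 13, 14, 15, 16, 17, 18, 19, 20, 21, 22, 23, 24, 25, 26, 27, 28, 29, 30, 31, 32, 33]
[ 0.5596 -0.0008  0.102 ] 0.08001499317301443
[-1.59733696  5.4335813   4.62629738] 0.4204481803559981 21.990065574645996 18.375
```

View pics/g7.png

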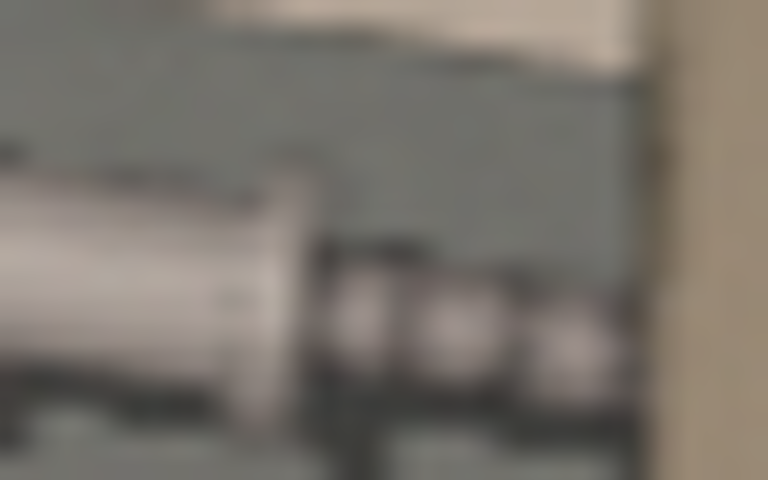

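```bash
python3 -c "
from h import *
print(robot.close_job())"
```

```text
the job is handed in; nothing more can be done
None
```

The job is handed in, at about 18.4 s of the 54 s: the whole ingot lies in the gap on the two charges, and the gripper is holding the sensor head with its button pressed and the broad 80 mm ring at the sleeve mouth (about 80 mm drawn, within a millimetre or so).

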